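Clip the washed brush and scraper into the drying rack and start it

TASK

Take the red brush and the blue scraper off the draining rest and snap each one fully home in the two spring clips of its own colour on the sloping drying rack, head at the upper end and handle held by both clips. When both are in, press the yellow start key right down, let go of it, and leave everything else as it is.

Things in the scene. Friction and masses are not known exactly. Their poses are not given: they have to be found in the camera images.
- red_brush: Red scrubbing brush, about 190 mm long, 0.12 kg. Round straight handle 22 mm thick, 126 mm long. Origin at the middle of the handle, on its axis; x to the head, z up at the start. The head is a block 64 x 46 mm from x = 63 to 127 mm, its underside at z = -11 mm, with white bristles up to z = +20 mm. Starts level on the draining rest, handle axis 47 mm above the table. Grip across the handle near the origin.
- blue_scraper: All-blue scraper, about 190 mm long, 0.13 kg. Round straight handle 22 mm thick, 126 mm long. Origin at the middle of the handle, on its axis; x to the head, z up at the start. The flat blade is 58 x 50 x 5 mm, from x = 70 to 128 mm, with its underside at z = -11 mm. Starts level on the draining rest, handle axis 47 mm above the table. Grip across the handle near the origin.
- red_brush_head (a point): Middle of the brush's head, 95 mm from the handle's middle along the brush's x.
- blue_scraper_head (a point): Middle of the scraper's blade in plan, 95 mm from the handle's middle along the scraper's x.
- red_clips: Red strip with two red spring clips, on the sloping rack. Origin: where the middle of a fully snapped-in handle's axis lies, 110 mm above the table. x up the slope (28 degrees above level, away from the robot), y along the row, z straight out of the slope: the handle lies along x and goes in along -z. Clips centred at x = -42 and +42 mm, each 14 mm long in x.
- blue_clips: Blue strip with two blue spring clips, on the sloping rack. Origin: where the middle of a fully snapped-in handle's axis lies, 110 mm above the table. x up the slope (28 degrees above level, away from the robot), y along the row, z straight out of the slope: the handle lies along x and goes in along -z. Clips centred at x = -42 and +42 mm, each 14 mm long in x.
- rack: Fixed steel drying rack, its top sloping 28 degrees up away from the robot, 275 mm wide, up to 190 mm high with tools in it, with red, blue and green clip stations 85 mm apart in changing order. Origin on the table, below the middle station's seat. Rack and draining rest may change sides.
- red_clip_low (a point): Middle of the lower red clip, on the axis of a seated handle. All clips alike: two sprung jaws with round lips (4 mm radius) 16 mm apart, centred 8 mm above the seated axis, flared above. The handle meets them 17 mm short of home; both clips of a station together take 8 to 12 N at the peak; from about 5 mm short of home they pull it in onto a rigid seat and hold it. The panel lies 42 mm below the seated axis.
- blue_clip_low (a point): Middle of the lower blue clip, on the axis of a seated handle. 70 mm are free for fingers between the two clips of a station.
- green_squeegee: Green squeegee already held in the green clips of the same rack; stays where it is. Same handle, 22 x 126 mm, origin at its middle; rubber cross-bar 66 mm wide at the upper end.
- drain_rest: Fixed steel draining rest on which brush and scraper lie: tray 190 (x) x 205 (y) mm, open between two ribs across it at x = -65 and +65 mm, 6 mm thick, tops 36 mm above the table, tray floor 3 mm. Origin at the centre of its underside, on the table.
- start_key (a joint): Travel of the start key: 0 up, 0.006 m fully down; sprung, straight down, about 5 N when fully down; comes back up when let go.
- start_key_top (a point): Centre of the top of the round yellow start key (32 mm across) on a white control box 70 x 70 x 40 mm that stands on the table between rack and rest, nearer the robot. The key moves down with its press.
- ramekin: White bowl, 90 mm across, 45 mm high, at the right of the table near the robot; origin under its centre. A bystander.
- mug: White mug, 90 mm high, standing at the left of the table; origin under its centre. A bystander.
- spray_bottle: White bottle, 190 mm high, standing at the right of the table; origin under its centre. A bystander.
- scouring_pad: Green pad 70 x 90 x 30 mm, lying beyond the rack and rest; origin under its centre. A bystander.
Not all that is in view belongs to the job. Of the things shaped like the red_brush, the red one is meant.

How it is judged:
On the way, in this order (a step that is already met when the one before it is completed fails the run):
1. one of the two tools is snapped fully home in both clips of its own colour (((x of red_brush in the frame of red_clips between -0.02 and 0.02 m and y of red_brush in the frame of red_clips between -0.005 and 0.005 m and z of red_brush in the frame of red_clips between -0.005 and 0.005 m and angle between the x axis of red_brush and the x axis of red_clips, either way round below 0.1 rad and x of red_brush_head in the frame of red_clips above 0.05 m) or (x of blue_scraper in the frame of blue_clips between -0.02 and 0.02 m and y of blue_scraper in the frame of blue_clips between -0.005 and 0.005 m and z of blue_scraper in the frame of blue_clips between -0.005 and 0.005 m and angle between the x axis of blue_scraper and the x axis of blue_clips, either way round below 0.1 rad and x of blue_scraper_head in the frame of blue_clips above 0.05 m))), for 0.2 s.
2. brush and scraper are both snapped home in the clips of their own colours (x of red_brush in the frame of red_clips between -0.02 and 0.02 m and y of red_brush in the frame of red_clips between -0.005 and 0.005 m and z of red_brush in the frame of red_clips between -0.005 and 0.005 m and angle between the x axis of red_brush and the x axis of red_clips, either way round below 0.1 rad and x of red_brush_head in the frame of red_clips above 0.05 m and x of blue_scraper in the frame of blue_clips between -0.02 and 0.02 m and y of blue_scraper in the frame of blue_clips between -0.005 and 0.005 m and z of blue_scraper in the frame of blue_clips between -0.005 and 0.005 m and angle between the x axis of blue_scraper and the x axis of blue_clips, either way round below 0.1 rad and x of blue_scraper_head in the frame of blue_clips above 0.05 m), for 0.2 s.
3. the start key is pressed right down (at least 4.5 of its 6 mm) (value of joint start_key above 0.0045 m), for 0.05 s.
At the end, for the whole second after the job is handed in: Brush in the red clips and scraper in the blue clips, each at rest with its handle's middle within 20 mm along the slope and 5 mm across and in depth of the seat, parallel to it within 0.1 rad, head at the upper end; the start key has come back up (less than 1.5 mm in) (all of step 2 and value of joint start_key below 0.0015 m and linear speed of each of red_brush, blue_scraper below 0.02 m/s); the robot touches nothing.
It fails at once if the green squeegee is pulled from its place (more than 15 mm) (distance of green_squeegee from where it was at the start of the episode above 0.015 m).
It fails at once if mug, bottle, ramekin or scouring pad is pushed more than 30 mm (distance of any of mug, ramekin, spray_bottle, scouring_pad from where it was at the start of the episode above 0.03 m).
It fails at once if the start key is pressed before both tools are in their clips (value of joint start_key above 0.0045 m and not ((x of red_brush in the frame of red_clips between -0.02 and 0.02 m and y of red_brush in the frame of red_clips between -0.005 and 0.005 m and z of red_brush in the frame of red_clips between -0.005 and 0.005 m and angle between the x axis of red_brush and the x axis of red_clips, either way round below 0.1 rad and x of red_brush_head in the frame of red_clips above 0.05 m) and (x of blue_scraper in the frame of blue_clips between -0.02 and 0.02 m and y of blue_scraper in the frame of blue_clips between -0.005 and 0.005 m and z of blue_scraper in the frame of blue_clips between -0.005 and 0.005 m and angle between the x axis of blue_scraper and the x axis of blue_clips, either way round below 0.1 rad and x of blue_scraper_head in the frame of blue_clips above 0.05 m))).
It also fails if it takes over 67 s, if anything falls off the work surface, if the arm or the gripper's body presses on something with over 40 N, if the wrist force passes 120 N, or if a joint passes its speed limit or range.

ROBOT

A 7-joint arm with a two-finger parallel gripper is mounted at the origin on the work surface. World frame = base frame: x ahead of the robot, y to its left, z up, the work surface at z = 0. Lengths are in m, angles in rad, forces in N, time in s.
With the tool pointing down it reaches from about 0.425 to 0.875 m from the base axis. Payload 8.4 kg.
Tool frame: the origin (TCP) lies midway between the tips of the shut fingers; the grasp point (between the pads) lies 19 mm behind it; z points along the fingers, y is the line along which they close (so a half turn about z gives the same grasp; the last joint's range is limited). The gripper opens to 85 mm and grips with 20 to 120 N. Pads are 22 mm wide; open, the fingers measure 114 mm over their backs; the gripper's body (76 mm by 85 mm) begins 54 mm behind the grasp point. The pads swing forward as they close: fully open they stand 13 mm farther back than shut.
Start: joints at [1.118, 0.333, 0.04, 1.465, -0.013, 1.343, -0.059], TCP at [0.225, -0.61, 0.231] pointing down, gripper open.
Joint ranges: [-2.58, 2.58], [-0.38, 2.09], [-1.3, 1.39], [0.25, 2.4], [-1.5, 4.64], [0.08, 2.09], [-2.65, 2.65]. Speed limits (rad/s): [2.22, 2.22, 2.79, 2.79, 3.14, 3.14, 3.14].

INTERFACE

Orientations are given as a 3x3 rotation matrix whose columns are the frame's x, y, z axes.
In Python, from rig import status, eyes, finish_job gives the robot as it stands.
- The arm moves only by the tool play_rows, never from a script. Its argument "rows" is a list of rows, each an object with "dp": the shift along the world's x, y, z in m, a list of three; "spin": the turn about the world's z in rad; "hand": the finger opening in m, from 0 to 0.0854. A call has 1 to 12 rows; each row is the pose to reach, as a shift and turn from the pose commanded when the call began; what a row does not reach only later rows make up. A row lasts 1/8 s, in which the tool goes at most 62.5 mm and 10.7 degrees, less where a joint would pass 70% of its speed; a pose out of reach is approached as far as the arm can. A call with a gripper value outside its range is refused whole. The fingers move at their own pace and stop on an object; "force" is the grip in N (left out, the last holds). Time passes only in rows, so rows that repeat a pose let the fingers close. It gives the time, the measured TCP pose, the force, the opening and the grip force at its end, in the units of the state.
- status.get_obs(): the state, without advancing time (a new reading comes with each control period).
- eyes.capture(name): name is "scene" or "top"; returns the picture (400x640x3 uint8, red, green, blue); there is no depth.
- eyes.get_calibration(name): a dict with "fx", "fy", "cx", "cy" (pixels), "xyz" and "rotation" of the camera in the world. Camera axes: x right, y up, looking along -z (the intrinsics and any distortion apply to the point x, -y, -z); pixel columns grow to the right and rows downward; lengths in m; the calibration is good to about 2 mm. A picture is of the moment at which its call begins. get_calibration takes no time and is no camera call.
- finish_job(): hands the job in; it is judged then, once.
The state is a dict: "clock": time; "joints": joint angles; "qvel": joint speeds; "effort": joint torques, N m; "eef_pos": TCP position; "ee_rot": TCP orientation; "ft_force": force on the tool from outside, world axes, zero at the start; "ft_torque": the same for the moment, N m; "grip_width": opening from 0.0 (shut) to 1.0 (fully open); "gripper_force": force on a finger pad.
Only numpy, scipy, OpenCV 4.12 (cv2) and the standard library are available. Lean on these libraries where they do the work, as an engineer would, in place of code of your own. Each camera call takes 0.05 s, during which the arm holds its last target. There are 200 camera calls.

## Working session

There is one attempt and no reset: what is moved stays moved. The work goes in short steps, Python scripts to look and compute and a tool call to move; the robot and the scene stay as the last step left them, time stands still between calls to the robot, and variables do not carry over. Pictures are saved under pics/ and viewed, at most 10 in all, crops included, and the job is handed in when it is done.

Besides the shell and the picture viewer there is one more tool, called by a JSON object that holds its "name" and its "arguments". play_rows: Moves the arm, as the interface text tells. Its arguments: {"type":"object","properties":{"rows":{"type":"array","items":{"type":"object","properties":{"dp":{"type":"array","items":{"type":"number"}},"spin":{"type":"number"},"hand":{"type":"number"}}}},"force":{"type":"number"}},"required":["rows"]}

```bash
mkdir -p pics; ls
cat > h.py <<'E'
import numpy as np,cv2
from rig import status,eyes,finish_job
def cap(n,f):
    im=eyes.capture(n); cv2.imwrite('pics/'+f,cv2.cvtColor(im,cv2.COLOR_RGB2BGR)); return im
def ray(n,u,v):
    c=eyes.get_calibration(n); R=np.array(c['rotation']); 
    d=R@np.array([(u-c['cx'])/c['fx'],-(v-c['cy'])/c['fy'],-1]); return np.array(c['xyz']),d
def onz(n,u,v,z):
    o,d=ray(n,u,v); return o+d*(z-o[2])/d[2]
def proj(n,p):
    c=eyes.get_calibration(n); q=np.array(c['rotation']).T@(np.array(p)-np.array(c['xyz']))
    return np.array([c['cx']+c['fx']*q[0]/-q[2], c['cy']-c['fy']*q[1]/-q[2]])
E
python3 - <<'E'
from h import *
print(eyes.get_calibration('top'));print(eyes.get_calibration('scene'))
a=cap('top','t0.png');b=cap('scene','s0.png')
o=status.get_obs();print({k:np.round(o[k],3) for k in o})
E
```

```text
pics
{'fx': 381.9036062160527, 'fy': 381.9036062160527, 'cx': 321.2243709786487, 'cy': 200.8175430900019, 'xyz': array([ 0.24240869, -0.00424575,  1.65078005]), 'rotation': array([[-0.0045723 ,  0.98159593, -0.19091497],
       [-0.99998508, -0.0039174 ,  0.0038076 ],
       [ 0.00298964,  0.19092953,  0.98159919]])}
{'fx': 472.007237532723, 'fy': 472.007237532723, 'cx': 319.7665506236559, 'cy': 195.75814542191802, 'xyz': array([1.77506499, 0.19843949, 1.54095574]), 'rotation': array([[-0.18613686, -0.74766338,  0.63745787],
       [ 0.98252261, -0.14266275,  0.11956863],
       [ 0.00154441,  0.6485729 ,  0.76115097]])}
{'clock': np.float64(0.1), 'joints': array([ 1.118,  0.334,  0.04 ,  1.466, -0.013,  1.343, -0.059]), 'qvel': array([ 0.001, -0.003, -0.001,  0.   ,  0.   , -0.001,  0.   ]), 'effort': array([ 3.0000e-03, -6.6002e+01,  1.3700e+00, -4.0648e+01,  1.7000e-02,
        9.0000e-03, -0.0000e+00]), 'eef_pos': array([ 0.225, -0.609,  0.231]), 'ee_rot': array([[ 0.938,  0.346, -0.001],
       [ 0.346, -0.938,  0.001],
       [-0.   , -0.001, -1.   ]]), 'ft_force': array([-0.355, -0.376,  0.143]), 'ft_torque': array([ 0.01 ,  0.026, -0.067]), 'gripper_force': np.float64(0.0), 'grip_width': np.float64(1.002)}
```

View pics/t0.png

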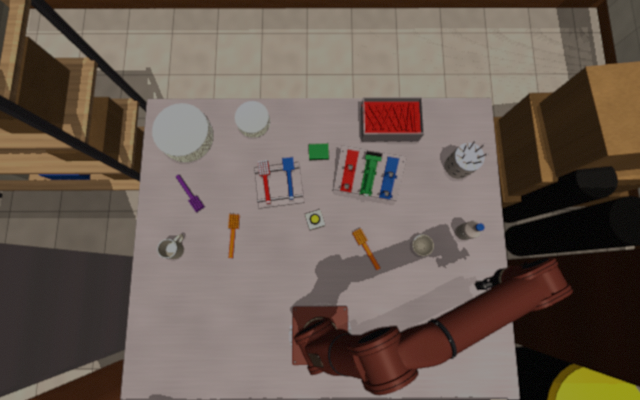

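View pics/s0.png

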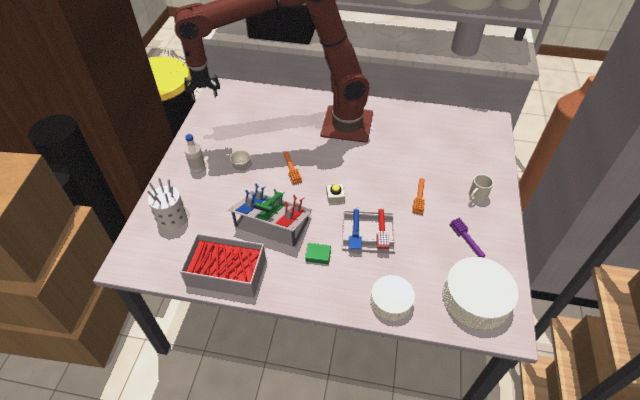

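Run:
```python
import cv2,numpy as np
t=cv2.imread('pics/t0.png')[140:215,245:410]; s=cv2.imread('pics/s0.png')[175:255,225:405]
c=np.vstack([cv2.resize(t,(800,int(75*800/165)),interpolation=cv2.INTER_CUBIC)[:300],cv2.resize(s,(675,300),interpolation=cv2.INTER_CUBIC).copy() if 0 else cv2.copyMakeBorder(cv2.resize(s,(675,300),interpolation=cv2.INTER_CUBIC),0,0,0,125,0)])
cv2.imwrite('pics/c0.png',c)
```

```text
(no output)
```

View pics/c0.png

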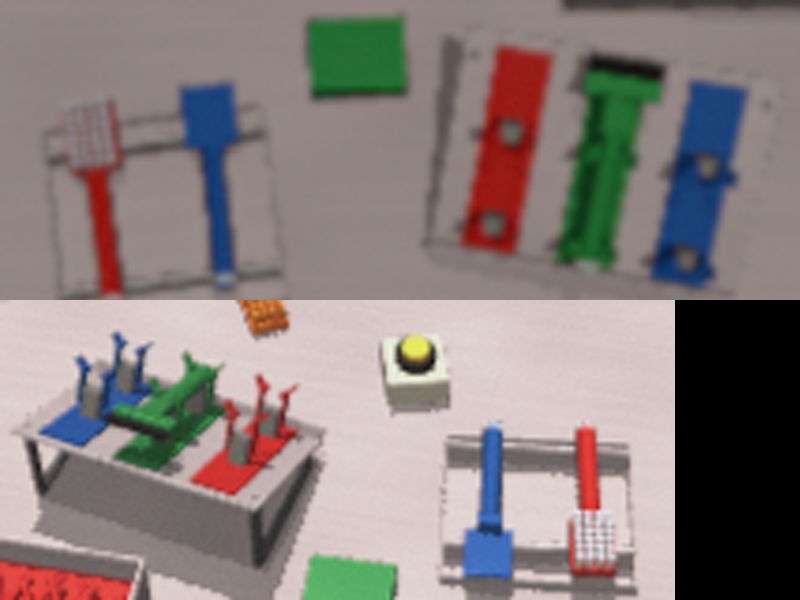

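```bash
cat > m.py <<'E'
from h import *
def P(u,v): return 245+u/4.848-.4,140+v/4.848-.4
s,c=np.sin(np.radians(28)),np.cos(np.radians(28))
sea={}
for k,(hi,lo) in dict(red=((511,131),(491,222)),blue=((707,165),(687,257))).items():
    H=onz('top',*P(*hi),.120);L=onz('top',*P(*lo),.0806)
    d=(H-L)[:2]; yaw=np.arctan2(d[1],d[0]); m=(H+L)/2
    # seat tops are 11mm below axis along normal
    o=m[:2]+.011*(-s)*np.array([np.cos(yaw),np.sin(yaw)])
    print(k,'len',np.linalg.norm(d),'(74)',H,L,'yaw',yaw,'origin',o)
for n in('top','scene'):
    im=cv2.cvtColor(cv2.imread(f'pics/{n[0]}0.png'),cv2.COLOR_BGR2HSV).astype(int)
    h,sa,v=im[...,0],im[...,1],im[...,2]
    masks=dict(red=((h<6)|(h>174))&(sa>150)&(v>80),blue=(h>100)&(h<125)&(sa>130)&(v>70),yel=(h>22)&(h<35)&(sa>150)&(v>80),green=(h>50)&(h<75)&(sa>120)&(v>40))
    for k,m in masks.items():
        nn,lab,st,ce=cv2.connectedComponentsWithStats(m.astype(np.uint8))
        for i in range(1,nn):
            x,y,w,hh,a=st[i]
            if a<12 or not(145<y<235 and 240<x<420 and n=='top' or n=='scene' and 175<y<255 and 225<x<405): continue
            print(n,k,st[i],ce[i].round(2))
            if k in('red','blue') and ((n=='top' and x<300) or (n=='scene' and x>340)):
                for r in range(y,y+hh):
                    xs=np.where(lab[r]==i)[0]; print((r,xs.min(),xs.max(),tuple(onz(n,xs.mean(),r,.047)[:2].round(4))),end=' ')
                print()
            if k=='yel': print('key',onz(n,*ce[i],.05))
E
python3 m.py
```

```text
red len 0.07245720931356944 (74) [ 0.68446653 -0.13047707  0.12      ] [ 0.61373806 -0.11474396  0.0806    ] yaw -0.21888006967920262 origin [ 0.64406132 -0.12148918]
blue len 0.07301279173020149 (74) [ 0.65372177 -0.29744506  0.12      ] [ 0.58188605 -0.28438758  0.0806    ] yaw -0.17980554066177923 origin [ 0.61272297 -0.28999277]
top red [341 150  17  42 389] [349.05 169.94]
top red [263 175   7  25  95] [266.05 187.09]
(175, np.int64(263), np.int64(266), (np.float64(0.6693), np.float64(0.2348))) (176, np.int64(263), np.int64(266), (np.float64(0.6648), np.float64(0.2347))) (177, np.int64(263), np.int64(266), (np.float64(0.6603), np.float64(0.2346))) (178, np.int64(263), np.int64(266), (np.float64(0.6559), np.float64(0.2345))) (179, np.int64(264), np.int64(266), (np.float64(0.6514), np.float64(0.2322))) (180, np.int64(264), np.int64(266), (np.float64(0.647), np.float64(0.2321))) (181, np.int64(264), np.int64(267), (np.float64(0.6425), np.float64(0.2299))) (182, np.int64(264), np.int64(267), (np.float64(0.6381), np.float64(0.2298))) (183, np.int64(264), np.int64(267), (np.float64(0.
[... 9093 characters left out ...]
0), (np.float64(0.728), np.float64(0.1381))) (243, np.int64(349), np.int64(360), (np.float64(0.7326), np.float64(0.1388))) (244, np.int64(349), np.int64(360), (np.float64(0.7372), np.float64(0.1394))) (245, np.int64(349), np.int64(360), (np.float64(0.7418), np.float64(0.1401))) (246, np.int64(349), np.int64(360), (np.float64(0.7464), np.float64(0.1407))) (247, np.int64(349), np.int64(360), (np.float64(0.7509), np.float64(0.1413))) (248, np.int64(351), np.int64(360), (np.float64(0.7547), np.float64(0.1457))) 
scene yel [332 187   8   4  14] [334.93 189.07]
key [0.47820264 0.01992326 0.05      ]
scene green [256 191  28  29 294] [269.4  206.48]
scene green [306 244  24  20 386] [317.71 253.51]
```

Brush-like candidates in the top view are: red at (265,183), orange at (233,235) and (366,248), purple at (190,193), plus red sticks in the crate at (392,118). I pick the red one on the rest, next to the blue scraper at (289,175). The crop confirms it: white bristles, red handle. The clip stations are red (349,170), green (369,173) and blue (389,177).

{"name": "play_rows", "arguments": {"rows": [{"dp": [0.04, 0.04, 0.06], "spin": 0, "hand": 0.0854}, {"dp": [0.275, 0.36, 0.1], "spin": -0.2, "hand": 0.0854}, {"dp": [0.275, 0.36, 0.1], "spin": -0.2, "hand": 0.0854}, {"dp": [0.275, 0.36, 0.1], "spin": -0.2, "hand": 0.0854}, {"dp": [0.275, 0.36, 0.1], "spin": -0.2, "hand": 0.0854}, {"dp": [0.275, 0.36, 0.1], "spin": -0.2, "hand": 0.0854}, {"dp": [0.275, 0.36, 0.1], "spin": -0.2, "hand": 0.0854}, {"dp": [0.39, 0.837, 0.0], "spin": -0.213, "hand": 0.0854}, {"dp": [0.39, 0.837, 0.0], "spin": -0.213, "hand": 0.0854}, {"dp": [0.39, 0.837, 0.0], "spin": -0.213, "hand": 0.0854}, {"dp": [0.39, 0.837, 0.0], "spin": -0.213, "hand": 0.0854}, {"dp": [0.39, 0.837, 0.0], "spin": -0.213, "hand": 0.0854}], "force": 40}}

```text
clock: 1.6
eef_pos: [0.5571, 0.0163, 0.2703]
ee_rot: [[0.99, 0.14, -0.0], [0.14, -0.99, -0.0], [-0.0, 0.0, -1.0]]
ft_force: [0.7, -0.1, 0.5]
grip_width: 0.997
gripper_force: 0.0
```

{"name": "play_rows", "arguments": {"rows": [{"dp": [0, 0, 0], "spin": 0, "hand": 0.0854}, {"dp": [0, 0, 0], "spin": 0, "hand": 0.0854}]}}

```text
clock: 1.85
eef_pos: [0.5569, 0.0142, 0.2704]
ee_rot: [[0.99, 0.141, -0.001], [0.141, -0.99, -0.0], [-0.001, 0.0, -1.0]]
ft_force: [0.3, -1.1, 0.4]
grip_width: 0.999
gripper_force: 0.0
```

{"name": "play_rows", "arguments": {"rows": [{"dp": [0.058, 0.214, -0.05], "spin": 0, "hand": 0.0854}, {"dp": [0.058, 0.214, -0.05], "spin": 0, "hand": 0.0854}, {"dp": [0.058, 0.214, -0.05], "spin": 0, "hand": 0.0854}, {"dp": [0.058, 0.214, -0.05], "spin": 0, "hand": 0.0854}, {"dp": [0.058, 0.214, -0.15], "spin": 0, "hand": 0.0854}, {"dp": [0.058, 0.214, -0.15], "spin": 0, "hand": 0.0854}, {"dp": [0.058, 0.214, -0.15], "spin": 0, "hand": 0.0854}]}}

```text
clock: 2.72
eef_pos: [0.6139, 0.2256, 0.1177]
ee_rot: [[0.99, 0.138, -0.005], [0.138, -0.99, -0.003], [-0.006, 0.002, -1.0]]
ft_force: [0.6, -0.3, 0.5]
grip_width: 0.996
gripper_force: 0.0
```

Run:
```python
from h import *
t=cap('top','t1.png');s=cap('scene','s1.png')
t=cv2.imread('pics/t1.png')[145:225,235:335]; s=cv2.imread('pics/s1.png')[185:265,320:420]
cv2.imwrite('pics/c1.png',np.hstack([cv2.resize(i,(400,320),interpolation=cv2.INTER_CUBIC) for i in(t,s)]))
o=status.get_obs();print(o['eef_pos'],o['ft_force'])
```

```text
[0.61613453 0.22748292 0.12230729] [-0.21781912  0.14455754  0.65445434]
```

View pics/c1.png

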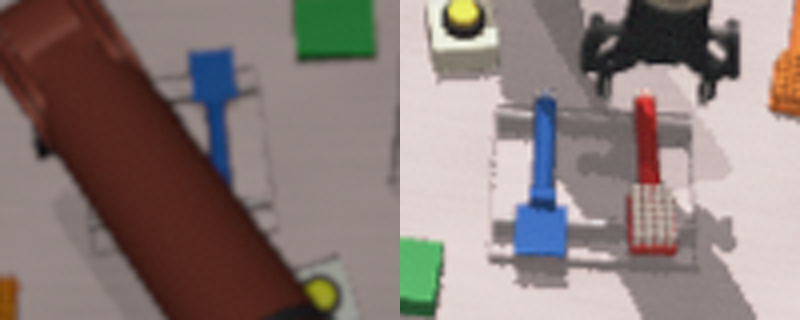

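The scene crop shows the open fingers straddling the red handle: fingers near crop (605,60) and (720,60), handle at (650,130). Next I descend and grip.

{"name": "play_rows", "arguments": {"rows": [{"dp": [0, 0, -0.05], "hand": 0.0854}, {"dp": [0, 0, -0.092], "hand": 0.0854}, {"dp": [0, 0, -0.092], "hand": 0.0854}, {"dp": [0, 0, -0.092], "hand": 0.0}, {"dp": [0, 0, -0.092], "hand": 0.0}, {"dp": [0, 0, -0.092], "hand": 0.0}, {"dp": [0, 0, -0.092], "hand": 0.0}, {"dp": [0, 0, -0.092], "hand": 0.0}], "force": 30}}

```text
validation failed for argument at $.ro...
```

{"name": "play_rows", "arguments": {"rows": [{"dp": [0, 0, -0.05], "spin": 0, "hand": 0.0854}, {"dp": [0, 0, -0.092], "spin": 0, "hand": 0.0854}, {"dp": [0, 0, -0.092], "spin": 0, "hand": 0.0854}, {"dp": [0, 0, -0.092], "spin": 0, "hand": 0.0}, {"dp": [0, 0, -0.092], "spin": 0, "hand": 0.0}, {"dp": [0, 0, -0.092], "spin": 0, "hand": 0.0}, {"dp": [0, 0, -0.092], "spin": 0, "hand": 0.0}, {"dp": [0, 0, -0.092], "spin": 0, "hand": 0.0}], "force": 30}}

```text
clock: 3.82
eef_pos: [0.6157, 0.2289, 0.03]
ee_rot: [[0.99, 0.141, 0.002], [0.141, -0.99, 0.0], [0.002, -0.0, -1.0]]
ft_force: [-2.0, 0.2, 5.8]
grip_width: 0.249
gripper_force: 29.0
```

{"name": "play_rows", "arguments": {"rows": [{"dp": [0, 0, 0.03], "spin": 0, "hand": 0.0}, {"dp": [0.015, 0.002, 0.03], "spin": 0, "hand": 0.0}, {"dp": [0.03, 0.004, 0.02], "spin": 0, "hand": 0.0}, {"dp": [0.03, 0.004, 0.005], "spin": 0, "hand": 0.0}, {"dp": [0.03, 0.004, -0.003], "spin": 0, "hand": 0.0}, {"dp": [0.03, 0.004, -0.009], "spin": 0, "hand": 0.0}, {"dp": [0.03, 0.004, -0.009], "spin": 0, "hand": 0.0}], "force": 30}}

```text
clock: 4.7
eef_pos: [0.6441, 0.2325, 0.0192]
ee_rot: [[0.99, 0.141, -0.002], [0.141, -0.99, -0.0], [-0.002, 0.0, -1.0]]
ft_force: [-2.9, 0.2, 1.2]
grip_width: 0.246
gripper_force: 30.4
```

{"name": "play_rows", "arguments": {"rows": [{"dp": [0, 0, 0.06], "spin": 0, "hand": 0.0}, {"dp": [0, 0, 0.12], "spin": 0, "hand": 0.0}, {"dp": [-0.01, -0.06, 0.17], "spin": 0, "hand": 0.0}, {"dp": [-0.023, -0.35, 0.2], "spin": -0.328, "hand": 0.0}, {"dp": [-0.023, -0.35, 0.2], "spin": -0.328, "hand": 0.0}, {"dp": [-0.023, -0.35, 0.2], "spin": -0.328, "hand": 0.0}, {"dp": [-0.023, -0.35, 0.2], "spin": -0.328, "hand": 0.0}, {"dp": [-0.023, -0.35, 0.2], "spin": -0.328, "hand": 0.0}, {"dp": [-0.023, -0.35, 0.2], "spin": -0.328, "hand": 0.0}, {"dp": [-0.023, -0.35, 0.2], "spin": -0.328, "hand": 0.0}, {"dp": [-0.023, -0.35, 0.15], "spin": -0.328, "hand": 0.0}, {"dp": [-0.023, -0.35, 0.15], "spin": -0.328, "hand": 0.0}], "force": 40}}

```text
clock: 6.2
eef_pos: [0.6197, -0.1153, 0.1662]
ee_rot: [[0.983, -0.183, -0.007], [-0.183, -0.983, 0.002], [-0.007, -0.0, -1.0]]
ft_force: [-1.0, 0.3, -1.9]
grip_width: 0.241
gripper_force: 39.7
```

Run:
```python
from h import *
t=cap('top','t2.png');s=cap('scene','s2.png')
t=cv2.imread('pics/t2.png')[130:220,320:420]; s=cv2.imread('pics/s2.png')[160:250,225:325]
cv2.imwrite('pics/c2.png',np.hstack([cv2.resize(i,(400,360),interpolation=cv2.INTER_CUBIC) for i in(t,s)]))
o=status.get_obs();print(o['eef_pos'],o['ft_force'])
```

```text
[ 0.6223026  -0.11605062  0.17058458] [-0.11877095 -0.68428805 -0.51333764]
```

View pics/c2.png

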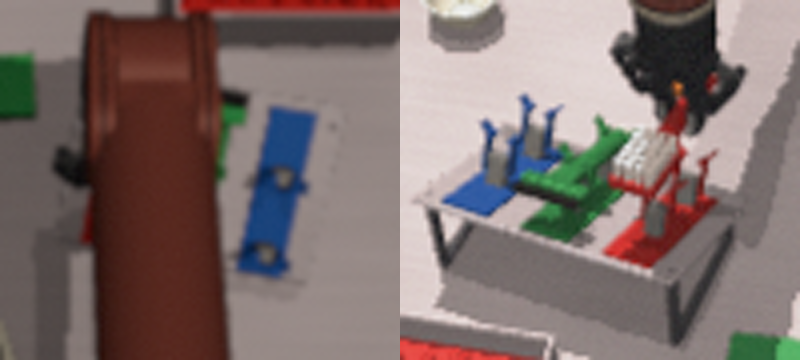

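Run:
```python
from h import *
yaw=-.187;c,s=np.cos(yaw),np.sin(yaw)
g=np.array([.622,-.116,.189])
for p in(0,.2,.35,.49):
    x=np.array([np.cos(p)*c,np.cos(p)*s,np.sin(p)]);n=np.array([-np.sin(p)*c,-np.sin(p)*s,np.cos(p)])
    print(p,[tuple(np.round((proj('scene',g+a*x+b*n)-[225,160])*4+[400,0])) for a,b in((63,-11),(127,-11),(127,20),(95,20))])
p=np.radians(28);x=np.array([np.cos(p)*c,np.cos(p)*s,np.sin(p)]);n=np.array([-np.sin(p)*c,-np.sin(p)*s,np.cos(p)])
for o in([.644,-.1215,.11],[.6127,-.290,.11]):
    print([tuple(np.round((proj('scene',np.array(o)+a*x-.011*n)-[225,175])*3.75+[0,300])) for a in(.042,-.042)])
```

```text
0 [(np.float64(2346.0), np.float64(-3358.0)), (np.float64(2099.0), np.float64(-2610.0)), (np.float64(1753.0), np.float64(-1468.0)), (np.float64(1707.0), np.float64(-1304.0))]
0.2 [(np.float64(1941.0), np.float64(-2041.0)), (np.float64(1801.0), np.float64(-1625.0)), (np.float64(1571.0), np.float64(-867.0)), (np.float64(1536.0), np.float64(-742.0))]
0.35 [(np.float64(1752.0), np.float64(-1426.0)), (np.float64(1648.0), np.float64(-1123.0)), (np.float64(1462.0), np.float64(-508.0)), (np.float64(1433.0), np.float64(-399.0))]
0.49 [(np.float64(1619.0), np.float64(-990.0)), (np.float64(1535.0), np.float64(-747.0)), (np.float64(1373.0), np.float64(-213.0)), (np.float64(1346.0), np.float64(-112.0))]
[(np.float64(237.0), np.float64(437.0)), (np.float64(267.0), np.float64(409.0))]
[(np.float64(87.0), np.float64(390.0)), (np.float64(122.0), np.float64(365.0))]
```

Run:
```python
from h import *
yaw=-.187;c,s=np.cos(yaw),np.sin(yaw)
g=np.array([.622,-.116,.189])
for p in(0,.2,.35,.49):
    x=np.array([np.cos(p)*c,np.cos(p)*s,np.sin(p)]);n=np.array([-np.sin(p)*c,-np.sin(p)*s,np.cos(p)])
    print(p,[(np.round((proj('scene',g+a*x+b*n)-[225,160])*4+[400,0])).tolist() for a,b in((.063,.011),(.127,-.011),(.127,.020),(.095,.020))])
# blue seat blocks: grey pixels centroid in s0 near predicted tops
im=cv2.imread('pics/s0.png')[175:212,232:272]
cv2.imwrite('pics/c3.png',cv2.resize(im,(800,740),interpolation=cv2.INTER_CUBIC)[:600])
```

```text
0 [[651.0, 151.0], [623.0, 216.0], [621.0, 195.0], [636.0, 169.0]]
0.2 [[651.0, 140.0], [622.0, 198.0], [623.0, 172.0], [637.0, 152.0]]
0.35 [[653.0, 130.0], [622.0, 182.0], [625.0, 153.0], [640.0, 137.0]]
0.49 [[655.0, 121.0], [624.0, 166.0], [629.0, 134.0], [643.0, 123.0]]
```

View pics/c3.png

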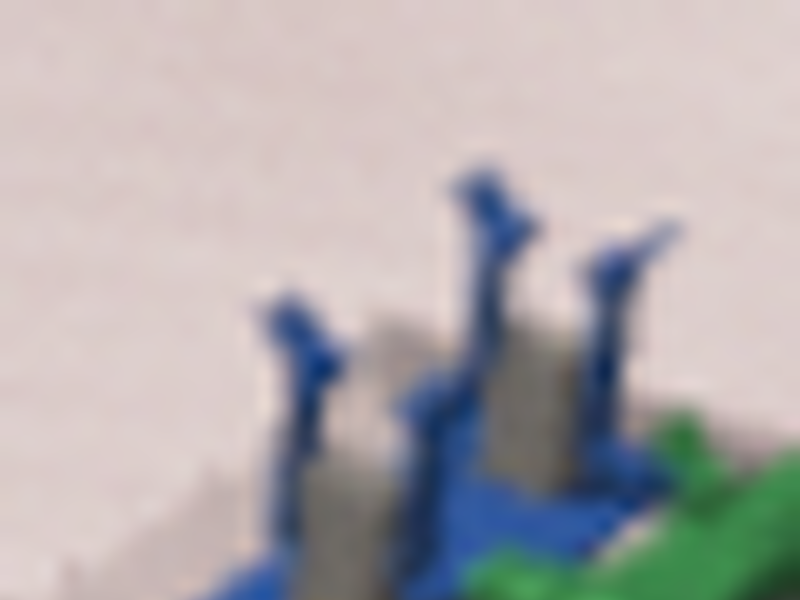

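{"name": "play_rows", "arguments": {"rows": [{"dp": [-0.005, 0.003, -0.02], "spin": 0, "hand": 0.0}, {"dp": [0.007, 0.001, -0.046], "spin": 0, "hand": 0.0}, {"dp": [0.012, 0.0, -0.055], "spin": 0, "hand": 0.0}, {"dp": [0.014, 0.0, -0.059], "spin": 0, "hand": 0.0}, {"dp": [0.014, 0.0, -0.059], "spin": 0, "hand": 0.0}], "force": 50}}

```text
clock: 6.92
eef_pos: [0.6369, -0.1177, 0.1119]
ee_rot: [[0.982, -0.186, 0.002], [-0.186, -0.983, -0.0], [0.002, 0.0, -1.0]]
ft_force: [0.9, -1.8, -1.1]
grip_width: 0.246
gripper_force: 49.7
```

{"name": "play_rows", "arguments": {"rows": [{"dp": [0.002, 0, -0.005], "spin": 0, "hand": 0.0}, {"dp": [0.004, -0.001, -0.009], "spin": 0, "hand": 0.0}, {"dp": [0.005, -0.001, -0.011], "spin": 0, "hand": 0.0}], "force": 60}}

```text
clock: 7.3
eef_pos: [0.6399, -0.1185, 0.1008]
ee_rot: [[0.983, -0.186, -0.002], [-0.186, -0.983, -0.0], [-0.002, 0.001, -1.0]]
ft_force: [-15.3, 0.8, 15.8]
grip_width: 0.238
gripper_force: 62.7
```

{"name": "play_rows", "arguments": {"rows": [{"dp": [-0.001, 0, -0.003], "spin": 0, "hand": 0.0}, {"dp": [-0.001, 0, -0.005], "spin": 0, "hand": 0.0}, {"dp": [-0.001, 0, -0.005], "spin": 0, "hand": 0.0}], "force": 60}}

```text
clock: 7.68
eef_pos: [0.6406, -0.1187, 0.0968]
ee_rot: [[0.983, -0.186, 0.002], [-0.186, -0.983, -0.001], [0.002, 0.001, -1.0]]
ft_force: [-7.2, -0.6, 14.0]
grip_width: 0.236
gripper_force: 64.4
```

Run:
```python
from h import *
t=cap('top','t3.png');s=cap('scene','s3.png')
t=cv2.imread('pics/t3.png')[130:220,320:420]; s=cv2.imread('pics/s3.png')[170:240,250:320]
cv2.imwrite('pics/c4.png',cv2.resize(s,(600,600),interpolation=cv2.INTER_CUBIC))
o=status.get_obs();print(o['eef_pos'],o['ft_force'],o['ft_torque'])
```

```text
[ 0.64052619 -0.11868443  0.09674901] [-7.53745727 -1.47447595 12.76266055] [-0.35546458  1.00236013 -0.01522547]
```

View pics/c4.png

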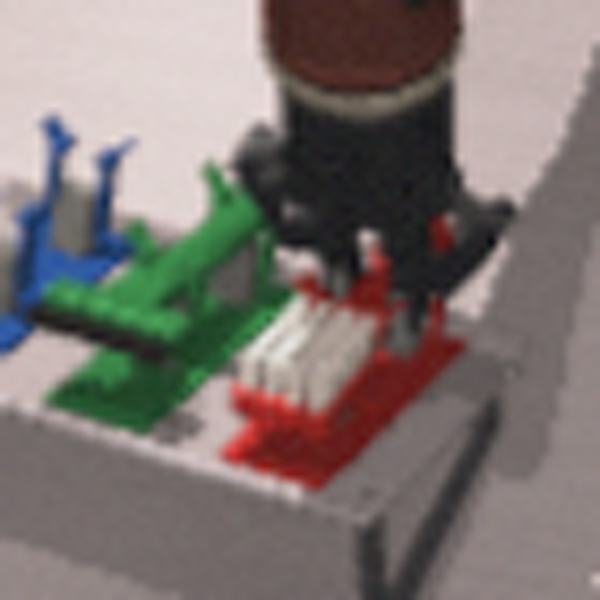

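The scene crop shows the head lying along the slope at crop (300,360) with the handle between the red jaws. The force is along the slope normal, so I push on.

{"name": "play_rows", "arguments": {"rows": [{"dp": [0.001, 0, -0.003], "spin": 0, "hand": 0.0}, {"dp": [0.002, -0.0, -0.006], "spin": 0, "hand": 0.0}, {"dp": [0.002, 0, -0.006], "spin": 0, "hand": 0.0}], "force": 80}}

```text
clock: 8.15
eef_pos: [0.6422, -0.119, 0.0916]
ee_rot: [[0.982, -0.187, 0.001], [-0.187, -0.982, -0.001], [0.001, 0.001, -1.0]]
ft_force: [-12.3, -0.9, 22.1]
grip_width: 0.238
gripper_force: 82.7
```

{"name": "play_rows", "arguments": {"rows": [{"dp": [0.001, 0, -0.003], "spin": 0, "hand": 0.0}, {"dp": [0.001, 0, -0.003], "spin": 0, "hand": 0.0}, {"dp": [0, 0, 0.0], "spin": 0, "hand": 0.06}, {"dp": [0, 0, 0.0], "spin": 0, "hand": 0.06}, {"dp": [0, 0, 0.0], "spin": 0, "hand": 0.06}, {"dp": [0, 0, 0.06], "spin": 0, "hand": 0.06}, {"dp": [0, 0, 0.12], "spin": 0, "hand": 0.06}, {"dp": [-0.1, 0.24, 0.17], "spin": 0.3, "hand": 0.07}, {"dp": [-0.1, 0.24, 0.17], "spin": 0.3, "hand": 0.08}, {"dp": [-0.1, 0.24, 0.17], "spin": 0.3, "hand": 0.08}, {"dp": [-0.1, 0.24, 0.17], "spin": 0.3, "hand": 0.08}, {"dp": [-0.1, 0.24, 0.17], "spin": 0.3, "hand": 0.0854}]}}

```text
clock: 9.65
eef_pos: [0.5405, 0.1267, 0.2598]
ee_rot: [[0.993, 0.119, 0.001], [0.119, -0.993, 0.001], [0.001, -0.001, -1.0]]
ft_force: [0.9, -0.9, -0.2]
grip_width: 0.999
gripper_force: 0.0
```

Run:
```python
from h import *
t=cap('top','t4.png');s=cap('scene','s4.png')
t=cv2.imread('pics/t4.png')[140:210,325:410]; s=cv2.imread('pics/s4.png')[180:240,230:310]
cv2.imwrite('pics/c5.png',np.vstack([cv2.resize(t,(364,300),interpolation=cv2.INTER_CUBIC),cv2.resize(s,(400,300),interpolation=cv2.INTER_CUBIC)[:,:364]]) if 0 else np.hstack([cv2.resize(t,(400,330),interpolation=cv2.INTER_CUBIC),cv2.resize(s,(400,330),interpolation=cv2.INTER_CUBIC)]))
o=status.get_obs();print(o['eef_pos'],o['ft_force'],o['ee_rot'])
```

```text
[0.54162052 0.12355484 0.25907146] [-0.11070982 -1.670322    0.32825095] [[ 9.93235288e-01  1.16117871e-01  5.50357012e-04]
 [ 1.16117661e-01 -9.93235385e-01  3.99596525e-04]
 [ 5.93034356e-04 -3.32987201e-04 -9.99999769e-01]]
```

View pics/c5.png

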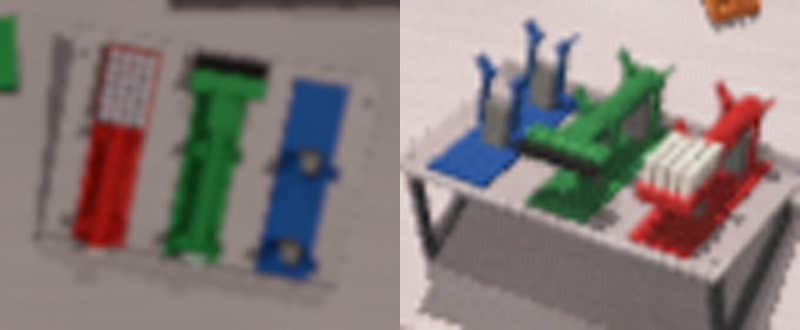

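The red brush lies in its clips just as the green squeegee does (head at crop (130,85), tail at (97,245)). Next, the scraper.

{"name": "play_rows", "arguments": {"rows": [{"dp": [0.08, 0.002, -0.05], "spin": -0.005, "hand": 0.0854}, {"dp": [0.08, 0.002, -0.1], "spin": -0.005, "hand": 0.0854}, {"dp": [0.08, 0.002, -0.15], "spin": -0.005, "hand": 0.0854}, {"dp": [0.08, 0.002, -0.2], "spin": -0.005, "hand": 0.0854}, {"dp": [0.08, 0.002, -0.231], "spin": -0.005, "hand": 0.0854}, {"dp": [0.08, 0.002, -0.231], "spin": -0.005, "hand": 0.0854}, {"dp": [0.08, 0.002, -0.231], "spin": -0.005, "hand": 0.0}, {"dp": [0.08, 0.002, -0.231], "spin": -0.005, "hand": 0.0}, {"dp": [0.08, 0.002, -0.231], "spin": -0.005, "hand": 0.0}, {"dp": [0.08, 0.002, -0.231], "spin": -0.005, "hand": 0.0}, {"dp": [0.08, 0.002, -0.231], "spin": -0.005, "hand": 0.0}], "force": 30}}

```text
clock: 11.12
eef_pos: [0.6227, 0.1238, 0.0289]
ee_rot: [[0.994, 0.108, 0.002], [0.108, -0.994, 0.0], [0.002, 0.0, -1.0]]
ft_force: [-1.3, -0.4, 7.0]
grip_width: 0.251
gripper_force: 29.1
```

Gripped. Next I use the same pre-tilt on the far rib.

{"name": "play_rows", "arguments": {"rows": [{"dp": [0, 0, 0.03], "spin": 0, "hand": 0.0}, {"dp": [0.015, 0.002, 0.03], "spin": 0, "hand": 0.0}, {"dp": [0.028, 0.003, 0.02], "spin": 0, "hand": 0.0}, {"dp": [0.028, 0.003, 0.005], "spin": 0, "hand": 0.0}, {"dp": [0.028, 0.003, -0.003], "spin": 0, "hand": 0.0}, {"dp": [0.028, 0.003, -0.009], "spin": 0, "hand": 0.0}, {"dp": [0.028, 0.003, -0.009], "spin": 0, "hand": 0.0}], "force": 30}}

```text
clock: 12.0
eef_pos: [0.6492, 0.1266, 0.0182]
ee_rot: [[0.994, 0.108, -0.002], [0.108, -0.994, -0.0], [-0.002, 0.0, -1.0]]
ft_force: [-1.6, -0.1, 1.8]
grip_width: 0.245
gripper_force: 30.1
```

{"name": "play_rows", "arguments": {"rows": [{"dp": [0, 0, 0.06], "spin": 0, "hand": 0.0}, {"dp": [0, 0, 0.12], "spin": 0, "hand": 0.0}, {"dp": [-0.01, -0.03, 0.18], "spin": 0, "hand": 0.0}, {"dp": [-0.02, -0.08, 0.235], "spin": -0.15, "hand": 0.0}, {"dp": [-0.054, -0.411, 0.235], "spin": -0.295, "hand": 0.0}, {"dp": [-0.054, -0.411, 0.235], "spin": -0.295, "hand": 0.0}, {"dp": [-0.054, -0.411, 0.235], "spin": -0.295, "hand": 0.0}, {"dp": [-0.054, -0.411, 0.235], "spin": -0.295, "hand": 0.0}, {"dp": [-0.054, -0.411, 0.235], "spin": -0.295, "hand": 0.0}, {"dp": [-0.054, -0.411, 0.235], "spin": -0.295, "hand": 0.0}, {"dp": [-0.054, -0.411, 0.235], "spin": -0.295, "hand": 0.0}, {"dp": [-0.054, -0.411, 0.235], "spin": -0.295, "hand": 0.0}], "force": 40}}

```text
clock: 13.5
eef_pos: [0.5963, -0.2836, 0.2538]
ee_rot: [[0.983, -0.185, 0.0], [-0.185, -0.983, 0.001], [0.0, -0.001, -1.0]]
ft_force: [-0.4, 0.8, -0.9]
grip_width: 0.24
gripper_force: 39.8
```

{"name": "play_rows", "arguments": {"rows": [{"dp": [0, 0, -0.03], "spin": 0, "hand": 0.0}, {"dp": [0, 0, -0.03], "spin": 0, "hand": 0.0}]}}

```text
clock: 13.75
eef_pos: [0.5953, -0.2823, 0.2217]
ee_rot: [[0.983, -0.184, -0.004], [-0.184, -0.983, 0.002], [-0.004, -0.001, -1.0]]
ft_force: [-0.4, 0.4, -1.2]
grip_width: 0.243
gripper_force: 39.7
```

{"name": "play_rows", "arguments": {"rows": [{"dp": [-0.006, 0.001, -0.05], "spin": 0, "hand": 0.0}, {"dp": [-0.004, 0.001, -0.085], "spin": 0, "hand": 0.0}, {"dp": [0.0, 0.0, -0.1], "spin": 0, "hand": 0.0}, {"dp": [0.006, -0.001, -0.111], "spin": 0, "hand": 0.0}, {"dp": [0.006, -0.001, -0.111], "spin": 0, "hand": 0.0}], "force": 50}}

```text
clock: 14.38
eef_pos: [0.6032, -0.2854, 0.1132]
ee_rot: [[0.983, -0.186, 0.001], [-0.186, -0.983, -0.0], [0.001, -0.0, -1.0]]
ft_force: [1.5, -0.8, -4.4]
grip_width: 0.234
gripper_force: 49.1
```

{"name": "play_rows", "arguments": {"rows": [{"dp": [0.002, 0, -0.005], "spin": 0, "hand": 0.0}, {"dp": [0.004, -0.001, -0.009], "spin": 0, "hand": 0.0}, {"dp": [0.005, -0.001, -0.012], "spin": 0, "hand": 0.0}, {"dp": [0.006, -0.001, -0.014], "spin": 0, "hand": 0.0}], "force": 60}}

```text
clock: 14.88
eef_pos: [0.6074, -0.2868, 0.1002]
ee_rot: [[0.982, -0.187, -0.001], [-0.187, -0.982, -0.0], [-0.001, 0.001, -1.0]]
ft_force: [-10.8, 4.1, 15.8]
grip_width: 0.234
gripper_force: 62.3
```

{"name": "play_rows", "arguments": {"rows": [{"dp": [0.001, 0.001, -0.004], "spin": 0, "hand": 0.0}, {"dp": [0.002, 0.001, -0.007], "spin": 0, "hand": 0.0}, {"dp": [0.003, 0.001, -0.009], "spin": 0, "hand": 0.0}, {"dp": [0.003, 0.001, -0.009], "spin": 0, "hand": 0.0}], "force": 80}}

```text
clock: 15.38
eef_pos: [0.6107, -0.2871, 0.0917]
ee_rot: [[0.982, -0.188, 0.0], [-0.188, -0.982, -0.002], [0.001, 0.002, -1.0]]
ft_force: [-8.6, -1.1, 11.0]
grip_width: 0.233
gripper_force: 83.8
```

{"name": "play_rows", "arguments": {"rows": [{"dp": [0.001, 0, -0.003], "spin": 0, "hand": 0.0}, {"dp": [0.002, 0, -0.005], "spin": 0, "hand": 0.0}, {"dp": [0.002, 0, -0.005], "spin": 0, "hand": 0.0}], "force": 80}}

```text
clock: 15.75
eef_pos: [0.6112, -0.2874, 0.0905]
ee_rot: [[0.982, -0.189, -0.002], [-0.189, -0.982, -0.003], [-0.001, 0.003, -1.0]]
ft_force: [-30.5, 4.8, 44.6]
grip_width: 0.231
gripper_force: 88.4
```

{"name": "play_rows", "arguments": {"rows": [{"dp": [-0.001, 0, 0.004], "spin": 0, "hand": 0.06}, {"dp": [-0.001, 0, 0.004], "spin": 0, "hand": 0.06}, {"dp": [-0.001, 0, 0.004], "spin": 0, "hand": 0.06}, {"dp": [-0.001, 0, 0.06], "spin": 0, "hand": 0.06}, {"dp": [-0.001, 0, 0.12], "spin": 0, "hand": 0.06}, {"dp": [-0.06, 0.06, 0.16], "spin": 0, "hand": 0.06}, {"dp": [-0.133, 0.306, 0.15], "spin": 0.2, "hand": 0.0}, {"dp": [-0.133, 0.306, 0.15], "spin": 0.2, "hand": 0.0}, {"dp": [-0.133, 0.306, 0.15], "spin": 0.2, "hand": 0.0}, {"dp": [-0.133, 0.306, 0.15], "spin": 0.2, "hand": 0.0}, {"dp": [-0.133, 0.306, 0.15], "spin": 0.2, "hand": 0.0}, {"dp": [-0.133, 0.306, 0.15], "spin": 0.2, "hand": 0.0}]}}

```text
clock: 17.25
eef_pos: [0.4795, 0.0233, 0.235]
ee_rot: [[1.0, 0.018, 0.0], [0.018, -1.0, -0.0], [0.0, 0.0, -1.0]]
ft_force: [0.0, -1.0, 0.3]
grip_width: 0.001
gripper_force: 0.0
```

Run:
```python
from h import *
t=cap('top','t5.png');s=cap('scene','s5.png')
t=cv2.imread('pics/t5.png')[140:210,325:410]; s=cv2.imread('pics/s5.png')[180:240,230:310]
cv2.imwrite('pics/c6.png',np.hstack([cv2.resize(t,(400,330),interpolation=cv2.INTER_CUBIC),cv2.resize(s,(400,330),interpolation=cv2.INTER_CUBIC)]))
o=status.get_obs();print(o['eef_pos'],o['ft_force'],o['grip_width'])
```

```text
[0.48026001 0.020098   0.23467099] [-0.10104098 -1.61059378 -0.02373536] -0.000899857003563675
```

View pics/c6.png

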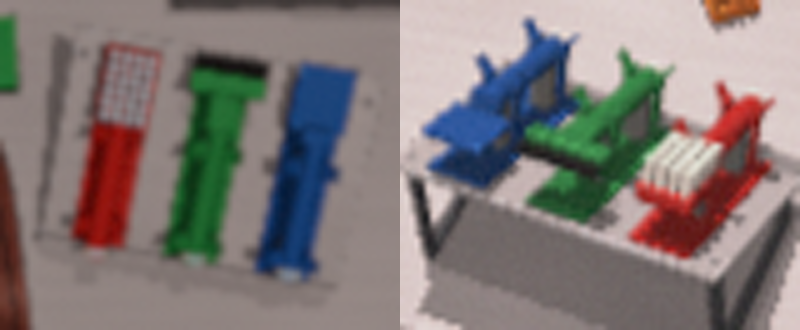

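Both tools lie fully in their clips beside the green squeegee: red at crop (110,180), blue at (295,200), heads up the slope. Next, the key.

{"name": "play_rows", "arguments": {"rows": [{"dp": [-0.002, -0.001, -0.06], "spin": 0, "hand": 0.0}, {"dp": [-0.002, -0.001, -0.12], "spin": 0, "hand": 0.0}, {"dp": [-0.002, -0.001, -0.16], "spin": 0, "hand": 0.0}, {"dp": [-0.002, -0.001, -0.172], "spin": 0, "hand": 0.0}, {"dp": [-0.002, -0.001, -0.176], "spin": 0, "hand": 0.0}, {"dp": [-0.002, -0.001, -0.18], "spin": 0, "hand": 0.0}, {"dp": [-0.002, -0.001, -0.18], "spin": 0, "hand": 0.0}], "force": 20}}

```text
clock: 18.23
eef_pos: [0.4792, 0.0191, 0.0562]
ee_rot: [[1.0, 0.012, 0.002], [0.012, -1.0, -0.001], [0.002, 0.001, -1.0]]
ft_force: [-2.8, -1.3, 4.6]
grip_width: -0.001
gripper_force: 2.4
```

{"name": "play_rows", "arguments": {"rows": [{"dp": [0, 0, -0.002], "spin": 0, "hand": 0.0}, {"dp": [0, 0, -0.004], "spin": 0, "hand": 0.0}, {"dp": [0, 0, -0.004], "spin": 0, "hand": 0.0}]}}

```text
clock: 18.6
eef_pos: [0.4796, 0.0191, 0.0553]
ee_rot: [[1.0, 0.012, 0.003], [0.012, -1.0, -0.003], [0.003, 0.003, -1.0]]
ft_force: [-17.9, -2.7, 47.0]
grip_width: -0.004
gripper_force: 23.4
```

{"name": "play_rows", "arguments": {"rows": [{"dp": [0, 0, 0.003], "spin": 0, "hand": 0.0}, {"dp": [0, 0, 0.006], "spin": 0, "hand": 0.0}, {"dp": [0, 0, 0.006], "spin": 0, "hand": 0.0}, {"dp": [0, 0, 0.006], "spin": 0, "hand": 0.0}]}}

```text
clock: 19.1
eef_pos: [0.4793, 0.0193, 0.0575]
ee_rot: [[1.0, 0.012, 0.002], [0.012, -1.0, -0.0], [0.002, 0.0, -1.0]]
ft_force: [2.4, -2.7, 3.6]
grip_width: -0.0
gripper_force: 2.0
```

{"name": "play_rows", "arguments": {"rows": [{"dp": [0, 0, 0.02], "spin": 0, "hand": 0.0}, {"dp": [0, 0, 0.06], "spin": 0, "hand": 0.0}, {"dp": [0, 0, 0.12], "spin": 0, "hand": 0.0}, {"dp": [-0.02, 0, 0.17], "spin": 0, "hand": 0.0}, {"dp": [-0.02, 0, 0.17], "spin": 0, "hand": 0.0}, {"dp": [-0.02, 0, 0.17], "spin": 0, "hand": 0.0}]}}

```text
clock: 19.85
eef_pos: [0.4579, 0.0196, 0.2262]
ee_rot: [[1.0, 0.013, -0.0], [0.013, -1.0, -0.0], [-0.0, -0.0, -1.0]]
ft_force: [-0.3, 0.9, 0.1]
grip_width: 0.001
gripper_force: 0.0
```

```bash
python3 -c "
from rig import finish_job
print(finish_job())"
```

```text
the job is handed in; nothing more can be done
None
```

The job is handed in: pictures and push forces show the brush and scraper home in their own-colour clips, and the key went down to its stop and was let go. The verdict itself was not reported back.

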